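Slip-angle check of a brake pad

ROBOT

A 6-joint arm with a two-finger parallel gripper is mounted at the origin on a cart in front of the work surface, level with it; the furniture and walls round the work are solid. World frame = base frame: x ahead of the robot, y to its left, z up, the work surface at z = 0. Lengths are in m, angles in degrees, forces in N, time in s.
With the tool pointing down it reaches from about 0.375 to 0.9 m from the base axis. Payload 3.1 kg.
Tool frame: the origin (TCP) lies midway between the tips of the shut fingers; the grasp point (between the pads) lies bot.hold_point_z behind it (bot.hold_point_z is the distance from the TCP to the grasp point, in m); z points along the fingers, y is the direction in which the jaws open and shut (so a half turn about z gives the same grasp; the last joint's range is limited). The gripper opens to 87 mm and grips with 3 to 60 N. Pads are 19 mm wide; open, the fingers measure 117 mm over their backs; the gripper's body (75 mm by 190 mm) begins 51 mm behind the grasp point.
Start: joints at [-82.764, 30.224, 82.088, -0, 67.689, -10.227], TCP at [0.188, -0.596, 0.223] pointing down, gripper open.
Joint ranges: [-176.69, 176.69], [-43.24, 126.21], [12.49, 139.97], [-82, 262], [0, 151.66], [-163.58, 163.58]. Speed limits (degrees/s): [159.86, 159.86, 180, 180, 180, 180].

INTERFACE

Orientations are given as a 3x3 rotation matrix whose columns are the frame's x, y, z axes.
In Python, from rig import bot, vision, hand_in gives the robot as it stands. The module is installed in compiled form; this text tells all that it offers.
- The arm moves only by the shell command python3 -m handwheel 'ROWS'. ROWS is JSON, a list of rows, each an object of numbers: "hand": the gripper's target within -1 to 1 (fully open at 1, half-way at 0, shut at -1); "dx", "dy", "dz": the shift along the world's x, y, z in cm; "wx", "wy", "wz": the turn, a rotation vector about the world's x, y, z in rad. In form: [{"hand": .., "dx": .., "dy": .., "dz": .., "wx": .., "wy": .., "wz": ..}, ...]. A call has 1 to 10 rows; each row shifts and turns the commanded pose from where the row before left it; what a row does not reach is not made up. A row lasts 1/10 s, in which the tool goes at most 50 mm and 8.59 degrees, less where a joint would pass 70% of its speed; a pose out of reach is approached as far as the arm can. A call with a gripper value outside its range is refused whole. The fingers move at their own pace and stop on an object; the grip force is fixed at half the most. Time passes only in rows, so rows that do not move let the fingers close. It gives the time, the measured TCP pose, the force and the opening at its end, in the units of the state.
- bot.read_state(): the state, without advancing time (a new reading comes with each control period).
- vision.capture(name): name is "scene" or "top"; returns (picture, depth): 480x640x3 uint8, red, green, blue; 480x640 float32, m along the optical axis (not along the pixel's ray), 0 where there is no reading.
- vision.get_calibration(name): a dict with "fx", "fy", "cx", "cy" (pixels), "rvec" (rotation vector, rad) and "tvec" (3), from world to camera coordinates, as OpenCV has them. Camera axes: x right, y down, z forward; pixel columns grow to the right and rows downward; lengths in m; the calibration is good to about 2 mm. A picture is of the moment at which its call begins. get_calibration takes no time and is no camera call.
- hand_in(): hands the job in, once; it reports no verdict.
The state is a dict: "time_s": time; "joint_positions": joint angles; "qvel": joint speeds; "tau": joint torques, N m; "position": TCP position; "tcp_rot": TCP orientation; "force": force on the tool from outside, world axes, zero at the start; "moment": the same for the moment, N m; "opening": opening from 0.0 (shut) to 1.0 (fully open).
Only numpy, scipy, OpenCV 4.12 (cv2) and the standard library are available. Lean on these libraries where they do the work, as an engineer would, in place of code of your own. Each camera call takes 0.05 s, during which the arm holds its last target.

TASK

Check the grip of the brake pad that lies on the hinged plate of the tilt rig: slowly raise the plate by its red grip until the pad slips by itself onto the green rubber strip, and stop there at once, so that it does not run on to the lip at the bottom. Let go of the plate, which stays where it is left, and note the angle by sliding the blue chock along its guide until its sloping face just touches the brass pin, pressing it only gently. Do not touch the pad, let the plate back down or disturb the things lying round the rig.

Things in the scene. Friction and masses are not known exactly. Their poses are not given: they have to be found in the camera images.
- rig: grey tilt rig fixed to the bench, bed 235 x 182 mm, 12 mm thick, turned up to 0.2 rad. Origin on the bench surface under the plate; own x points from the plate's free end to its hinge (away from the robot), y left, z up. Hinge axis along y at x = +120, z = 30 mm. Hinged plate 116 mm wide (y -58 to +58), 200 mm long towards -x. The chock's guide lies left of it at y = +83.5 mm.
- plate_angle (a joint): angle of the hinged plate, rad: 0 = level (start), grows as the free end (nearest the robot) rises, up to 0.75. Stiff hinge (friction 2 N m), stays where it is left; about 13 N at the grip lifts it. Raise it at under 0.8 rad/s. The pad slips somewhere between 0.29 and 0.46 rad, depending on hidden friction.
- tilt_plate: the hinged plate; origin on the hinge axis at the middle of its width; axes turn with it: -x up the plate to the free end, z normal to it. Top face at z = +6 mm: aluminium from x = -200 to -105 mm, flush green rubber strip from -105 to -12, then a lip 10 mm high. The strip holds the pad up to about 0.08 rad past the angle at which it slips on the aluminium.
- grip (a point): centre of the red round grip of the plate: a disc 24 mm in diameter and 20 mm wide whose axis runs along the rig's y, on a 10 mm stem at the free end, right of the middle, fixed to the plate at x = -225, y = -30, z = +42 mm in the plate's frame. Pinch it across its width (along the rig's y) from above and follow the arc about the hinge; it can turn between the fingers.
- pin (a point): brass pin on the plate's left side, 12 mm in diameter, pointing along the rig's y, 42 mm long; its axis is 100 mm from the hinge axis in the mid-plane of the plate (x = -100, z = 0 in the plate's frame); origin on the axis at the plate's edge.
- chock_travel (a joint): travel of the blue chock along its guide, m: 0 = fully out (near the robot), grows as it is pushed along the rig's +x towards the hinge, at most 0.125. It slides with about 1.5 N of friction and stays where it is left; it meets the pin at about 0.05 to 0.09, depending on the plate's angle.
- chock: blue chock with a steel sloping face, 26 mm wide, 45 degrees to the bed, rising towards the robot from its toe (13 mm above the bench) to 93 mm. Origin at the toe of the face; own z is normal to the face (towards the hinge and up), -x runs up the face. The pin's axis is at z = 6 mm in this frame when the face touches it. At travel 0 the toe is 5 mm on the hinge side of the rig's origin.
- chock_back (a point): point on the upright flat back face of the chock (faces the robot, 26 mm wide, from 13 to 93 mm above the bench, 85 mm behind the toe), 63 mm above the bench; push here along the rig's +x with closed fingers. The chock's top is at 93 mm.
- brake_pad_0: the brake pad to be checked, 50 x 104 x 16 mm, 0.2 to 0.35 kg, dark lining on top of a brown backplate, lying across the hinged plate; origin at the centre of its underside, about 156 mm from the hinge at the start. Do not touch it.
- brake_pad_1: another brake pad on the bench, 50 x 101 x 16 mm; origin at the centre of its underside. Bystander.
- marker: white and yellow paint marker, 14 x 124 x 14 mm, lying on the bench; bystander.
- grease_tin: red tin with a grey lid, 69 mm in diameter, 68 mm high, standing on the bench; bystander.

How it is judged (in metres and radians):
On the way, in this order (a step that is already met when the one before it is completed fails the run):
1. the plate is raised and the pad has slipped onto the rubber strip (its centre less than 130 mm from the hinge) (x of brake_pad_0 in the frame of tilt_plate above -0.13 m and value of joint plate_angle above 0.2 rad), for 0.2 s.
2. the chock's face touches the pin (gap under 2 mm) (z of pin in the frame of chock below 0.008 m), for 0.2 s.
At the end, for the whole second after the job is handed in: the plate still stands at the angle at which the pad slipped (over 0.2 rad), the pad rests on the plate with its centre 42 to 130 mm from the hinge, that is on the rubber strip and clear of the lip, and the chock's face touches the pin (gap under 2 mm) (all of step 1 and x of brake_pad_0 in the frame of tilt_plate below -0.042 m and z of pin in the frame of chock below 0.008 m and linear speed of brake_pad_0 below 0.01 m/s).
It fails at once if the pad runs on down to the lip (centre less than 42 mm from the hinge): the plate was raised too far (x of brake_pad_0 in the frame of tilt_plate above -0.042 m).
It fails at once if the chock is pressed on the pin with more than 20 N (contact force between chock and tilt_plate above 20 N).
It fails at once if the plate is raised faster than 0.8 rad/s, or let down (faster than 0.1 rad/s) after the pad has slipped (velocity of joint plate_angle above 0.8 rad/s or (x of brake_pad_0 in the frame of tilt_plate above -0.13 m and velocity of joint plate_angle below -0.1 rad/s)).
It fails at once if the robot touches the brake pad on the plate (contact force between any of the fingers, the arm and brake_pad_0 above 0.3 N).
It fails at once if a bystander is moved by more than 20 mm (distance of any of brake_pad_1, marker, grease_tin from where it was at the start of the episode above 0.02 m).
It also fails if it takes over 67 s, if anything falls off the work surface, if the arm or the gripper's body presses on something with over 40 N, if the wrist force passes 120 N, or if a joint passes its speed limit or range.

## Working session

There is one attempt and no reset: what is moved stays moved. The work goes in short steps, Python scripts to look and compute and a shell command to move; the robot and the scene stay as the last step left them, time stands still between calls to the robot, and variables do not carry over. Pictures are saved under pics/ and viewed, and the job is handed in when it is done.

```bash
mkdir -p pics; cat > h.py <<'E'
import numpy as np, cv2
from rig import bot, vision
def cap(n):
    im,d=vision.capture(n); return im,d
def cal(n):
    c=vision.get_calibration(n); R=cv2.Rodrigues(np.array(c['rvec'],float))[0]; return c,R,np.array(c['tvec'],float).ravel()
def cloud(n,d):
    c,R,t=cal(n); v,u=np.mgrid[0:480,0:640]
    P=np.stack([(u-c['cx'])/c['fx']*d,(v-c['cy'])/c['fy']*d,d],-1)
    W=(P-t)@R; W[d==0]=np.nan; return W
def save(im,f): cv2.imwrite('pics/'+f,im[...,::-1])
E
python3 - <<'E'
from h import *
for n in('scene','top'):
    im,d=cap(n); save(im,n+'0.png'); np.savez('pics/'+n+'0.npz',im=im,d=d)
    c,R,t=cal(n);print(n,c['fx'],-R.T@t, R[2])
s=bot.read_state();print(s,bot.hold_point_z)
E
```

```text
scene 472.22814306846516 [0.20010718 0.38831694 0.51087973] [ 0.54208193 -0.66471142 -0.5141069 ]
top 507.4416541816816 [ 0.57658412 -0.16952212  1.05768347] [ 0.06836616  0.02290349 -0.99739736]
{'time_s': 0.1, 'joint_positions': array([-8.27623367e+01,  3.02737809e+01,  8.21498016e+01, -1.23530626e-03,
        6.76909003e+01, -1.02268672e+01]), 'qvel': array([ 0.00461804, -0.11193466, -0.16184706, -0.04277195,  0.01211482,
        0.01889   ]), 'tau': array([-3.01723603e-04, -4.40986204e+01, -1.77151501e+01,  6.34806650e-02,
        5.33871527e-02, -3.87777482e-05]), 'position': array([ 0.18751231, -0.5955003 ,  0.22166379]), 'tcp_rot': array([[ 9.53900506e-01,  3.00122893e-01, -2.71518747e-04],
       [ 3.00122829e-01, -9.53898511e-01,  1.97966588e-03],
       [ 3.35141724e-04, -1.96989326e-03, -9.99998004e-01]]), 'force': array([ 0.7109979 , -0.2173908 ,  0.44677881]), 'moment': array([-0.06020013,  0.01061996, -0.0308623 ]), 'opening': 0.9983566524654633} 0.0187
```

View pics/scene0.png

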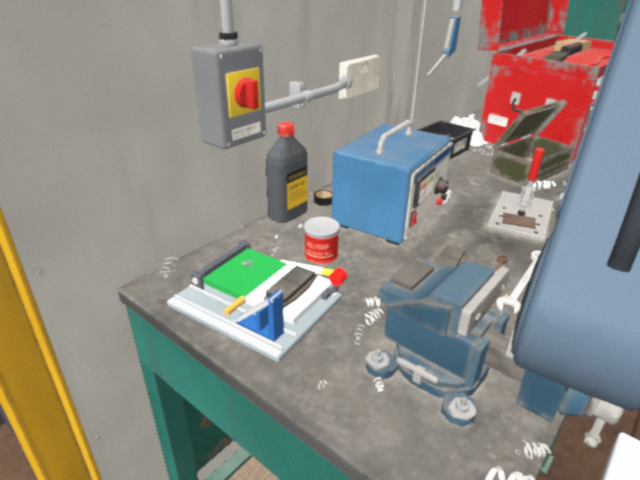

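View pics/top0.png

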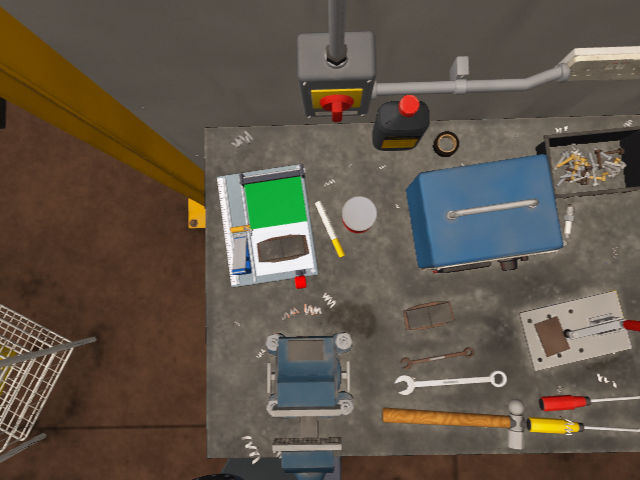

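The scene view shows the rig with the red grip at about (338,276), the blue chock at about (268,315), the tin and the marker. In the top view the grip is at (300,282), the chock at (240,250), the pad at (283,247), the marker at (330,228) and the tin at (359,214). A blue vise-like machine stands at about (305,375).

```bash
python3 - <<'E'
from h import *
z=np.load('pics/top0.npz');im,d=z['im'],z['d'];W=cloud('top',d)
for u,v in [(300,282),(240,240),(240,268),(283,247),(228,180),(302,167),(315,273),(233,285),(219,178),(330,228),(359,214),(305,350),(345,343),(305,395),(480,200),(428,315),(272,178),(244,228),(300,460),(230,470)]:
    print((u,v),W[v,u].round(3))
hsv=cv2.cvtColor(im,cv2.COLOR_RGB2HSV)
def m(lo,hi,x0,x1,y0,y1,name):
    k=cv2.inRange(hsv,lo,hi)>0; r=np.zeros_like(k); r[y0:y1,x0:x1]=1;k&=r
    p=W[k];p=p[~np.isnan(p[:,0])];print(name,len(p),np.median(p,0).round(4),np.percentile(p,2,axis=0).round(4),np.percentile(p,98,axis=0).round(4));return p,k
p,k=m((50,150,80),(75,255,255),240,310,170,240,'green')
r=cv2.minAreaRect(p[:,:2].astype(np.float32));print(r)
m((0,180,120),(8,255,255),285,315,270,295,'grip')
m((100,120,60),(125,255,255),225,255,230,280,'chock')
m((15,120,120),(28,255,255),225,255,220,240,'pin')
s=cv2.resize(im[150:300,200:400],None,fx=4,fy=4,interpolation=cv2.INTER_CUBIC);save(s,'topz.png')
# heights max near robot path
for x0 in np.arange(0.1,0.9,0.1):
  print(round(x0,1),[round(float(np.nanmax(np.append(W[...,2][(abs(W[...,0]-x0)<.05)&(abs(W[...,1]-y0)<.05)],-1))),2) for y0 in np.arange(.4,-.9,-.1)])
E
```

```text
(300, 282) [ 0.565 -0.107  0.085]
(240, 240) [0.652 0.018 0.026]
(240, 268) [0.594 0.007 0.087]
(283, 247) [ 0.634 -0.073  0.051]
(228, 180) [0.78  0.044 0.011]
(302, 167) [ 0.796 -0.113  0.042]
(315, 273) [ 0.581 -0.134  0.012]
(233, 285) [0.561 0.035 0.015]
(219, 178) [0.784 0.063 0.012]
(330, 228) [ 0.674 -0.167  0.012]
(359, 214) [ 0.695 -0.225  0.066]
(305, 350) [ 0.443 -0.117  0.134]
(345, 343) [ 0.44  -0.191  0.028]
(305, 395) [ 0.368 -0.116  0.151]
(480, 200) [ 0.701 -0.43   0.172]
(428, 315) [ 0.491 -0.362  0.014]
(272, 178) [ 0.774 -0.053  0.049]
(244, 228) [ 0.669 -0.004  0.103]
(300, 460) [ 0.257 -0.105  0.153]
(230, 470) [ 0.108  0.091 -0.208]
green 2551 [ 0.7267 -0.0566  0.0355] [ 0.6809 -0.1126  0.0316] [ 0.773  -0.0011  0.0393]
((0.7272282838821411, -0.05620351433753967), (0.095133475959301, 0.11541876941919327), 7.792308330535889)
grip 123 [ 0.5646 -0.1071  0.0809] [ 0.5546 -0.1162  0.069 ] [ 0.5759 -0.0974  0.0855]
chock 149 [0.594  0.0037 0.0338] [ 0.5827 -0.0017  0.017 ] [0.6427 0.0206 0.0944]
pin 94 [0.6742 0.0193 0.0348] [ 0.6681 -0.0062  0.03  ] [0.6817 0.0362 0.1033]
0.1 [-0.86, -0.86, -1.0, -0.15, -0.15, -0.14, -1.0, -1.0, -1.0, -1.0, -1.0, -1.0, -1.0]
0.2 [-0.85, -0.85, -1.0, 0.01, 0.02, 0.16, 0.16, 0.01, 0.01, 0.03, 0.01, 0.01, 0.0]
0.3 [-0.85, -0.86, -1.0, 0.24, 0.26, 0.16, 0.16, 0.03, 0.03, 0.04, 0.04, 0.03, 0.02]
0.4 [-0.86, -0.86, -1.0, 0.01, 0.05, 0.16, 0.16, 0.01, 0.01, 0.02, 0.05, 0.05, 0.02]
0.5 [-0.86, -0.85, -1.0, 0.01, 0.03, 0.14, 0.13, 0.02, 0.02, 0.01, 0.05, 0.12, 0.01]
0.6 [-0.85, -0.86, -1.0, 0.01, 0.1, 0.09, 0.02, 0.18, 0.18, 0.18, 0.18, 0.01, 0.01]
0.7 [-0.85, -0.86, -1.0, 0.1, 0.1, 0.06, 0.07, 0.18, 0.21, 0.21, 0.18, 0.07, 0.07]
0.8 [-0.84, 0.35, 0.46, 0.02, 0.05, 0.38, 0.37, 0.21, 0.18, 0.18, 0.17, 0.07, 0.07]
```

View pics/topz.png

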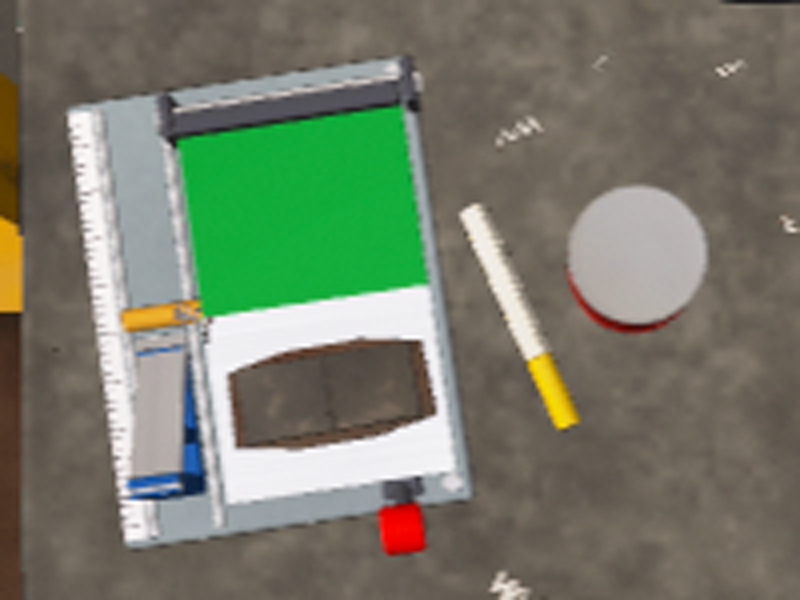

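```bash
python3 - <<'E'
from h import *
z=np.load('pics/top0.npz');im,d=z['im'],z['d'];W=cloud('top',d)
M=(W[...,2]>.06)&(W[...,0]>.2)&(W[...,0]<.56)&(W[...,1]<.06)&(W[...,1]>-.25)
p=W[M];print(len(p),p.min(0),p.max(0))
for x0 in np.arange(.40,.56,.02):
  q=p[abs(p[:,0]-x0)<.01]
  if len(q):print(round(x0,2),len(q),q[:,2].max().round(3),q[:,1].min().round(3),q[:,1].max().round(3))
# rig yaw from green left/right edges (both cameras)
for n in('top','scene'):
  z=np.load(f'pics/{n}0.npz');im,d=z['im'],z['d'];W=cloud(n,d)
  hsv=cv2.cvtColor(im,cv2.COLOR_RGB2HSV);k=cv2.inRange(hsv,(50,150,80),(75,255,255))
  p=W[k>0];p=p[(abs(p[:,2]-.036)<.012)&(p[:,0]<.82)&(p[:,0]>.6)]
  print(n,len(p),cv2.minAreaRect(p[:,:2].astype(np.float32)))
E
```

```text
7876 [ 0.20003475 -0.17681468  0.06075087] [0.5590237  0.05810352 0.2632639 ]
0.4 843 0.153 -0.172 -0.06
0.42 702 0.136 -0.172 -0.06
0.44 675 0.138 -0.171 -0.061
0.46 535 0.137 -0.166 -0.066
0.56 35 0.085 -0.116 -0.097
top 2542 ((0.7267146110534668, -0.055866070091724396), (0.09326880425214767, 0.11543790251016617), 7.245254039764404)
scene 1981 ((0.7294179797172546, -0.052561089396476746), (0.09244399517774582, 0.11591697484254837), 6.954641819000244)
```

```bash
python3 -m handwheel '[{"hand":0.2,"dx":2.9,"dy":3.7,"wz":-0.0173},{"hand":0.2,"dx":2.9,"dy":3.7,"wz":-0.0173},{"hand":0.2,"dx":2.9,"dy":3.7,"wz":-0.0173},{"hand":0.2,"dx":2.9,"dy":3.7,"wz":-0.0173},{"hand":0.2,"dx":2.9,"dy":3.7,"wz":-0.0173},{"hand":0.2,"dx":2.9,"dy":3.7,"wz":-0.0173},{"hand":0.2,"dx":2.9,"dy":3.7,"wz":-0.0173},{"hand":0.2,"dx":2.9,"dy":3.7,"wz":-0.0173},{"hand":0.2,"dx":2.9,"dy":3.7,"wz":-0.0173},{"hand":0.2,"dx":2.9,"dy":3.7,"wz":-0.0173}]'
```

```text
invalid input
```

```bash
python3 -m handwheel '[{"hand":0.2,"dx":2.9,"dy":3.7,"dz":0,"wx":0,"wy":0,"wz":-0.018},{"hand":0.2,"dx":2.9,"dy":3.7,"dz":0,"wx":0,"wy":0,"wz":-0.018},{"hand":0.2,"dx":2.9,"dy":3.7,"dz":0,"wx":0,"wy":0,"wz":-0.018},{"hand":0.2,"dx":2.9,"dy":3.7,"dz":0,"wx":0,"wy":0,"wz":-0.018},{"hand":0.2,"dx":2.9,"dy":3.7,"dz":0,"wx":0,"wy":0,"wz":-0.018},{"hand":0.2,"dx":2.9,"dy":3.7,"dz":0,"wx":0,"wy":0,"wz":-0.018},{"hand":0.2,"dx":2.9,"dy":3.7,"dz":0,"wx":0,"wy":0,"wz":-0.018},{"hand":0.2,"dx":2.9,"dy":3.7,"dz":0,"wx":0,"wy":0,"wz":-0.018},{"hand":0.2,"dx":2.9,"dy":3.7,"dz":0,"wx":0,"wy":0,"wz":-0.018},{"hand":0.2,"dx":2.9,"dy":3.7,"dz":0,"wx":0,"wy":0,"wz":-0.018}]'
```

```text
time_s: 1.1
position: [0.4783, -0.2244, 0.2223]
tcp_rot: [[0.992, 0.124, -0.0], [0.124, -0.992, 0.0], [-0.0, -0.0, -1.0]]
force: [0.6, -0.9, 0.3]
opening: 0.6
```

```bash
python3 -m handwheel '[{"hand":0.2,"dx":2.9,"dy":3.9,"dz":0,"wx":0,"wy":0,"wz":0},{"hand":0.2,"dx":2.9,"dy":3.9,"dz":0,"wx":0,"wy":0,"wz":0},{"hand":0.2,"dx":2.9,"dy":3.9,"dz":0,"wx":0,"wy":0,"wz":0},{"hand":0.2,"dx":0,"dy":0,"dz":-4,"wx":0,"wy":0,"wz":0},{"hand":0.2,"dx":0,"dy":0,"dz":-4,"wx":0,"wy":0,"wz":0},{"hand":0.2,"dx":0,"dy":0,"dz":-2,"wx":0,"wy":0,"wz":0},{"hand":0.2,"dx":0,"dy":0,"dz":0,"wx":0,"wy":0,"wz":0}]'
python3 - <<'E'
from h import *
for n in('top','scene'):
  im,d=cap(n); a=im[140:310,190:390] if n=='top' else im[200:380,140:400]
  save(cv2.resize(a,None,fx=3,fy=3,interpolation=cv2.INTER_CUBIC),n+'1.png')
E
```

```text
time_s: 1.8
position: [0.5618, -0.1078, 0.119]
tcp_rot: [[0.992, 0.125, -0.008], [0.125, -0.992, 0.003], [-0.007, -0.004, -1.0]]
force: [0.5, 0.0, 0.3]
opening: 0.6
```

View pics/top1.png

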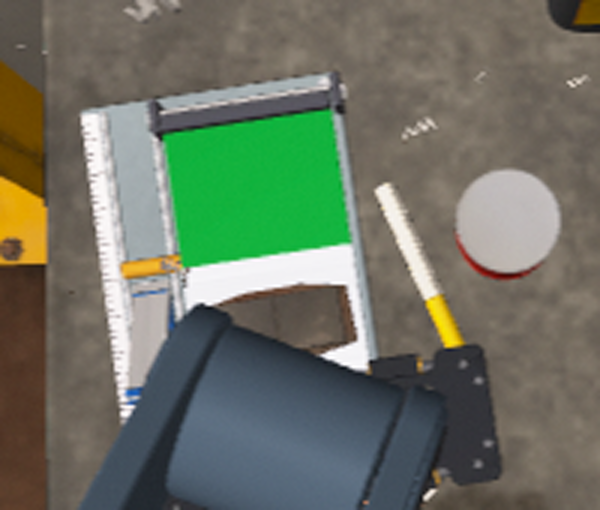

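View pics/scene1.png

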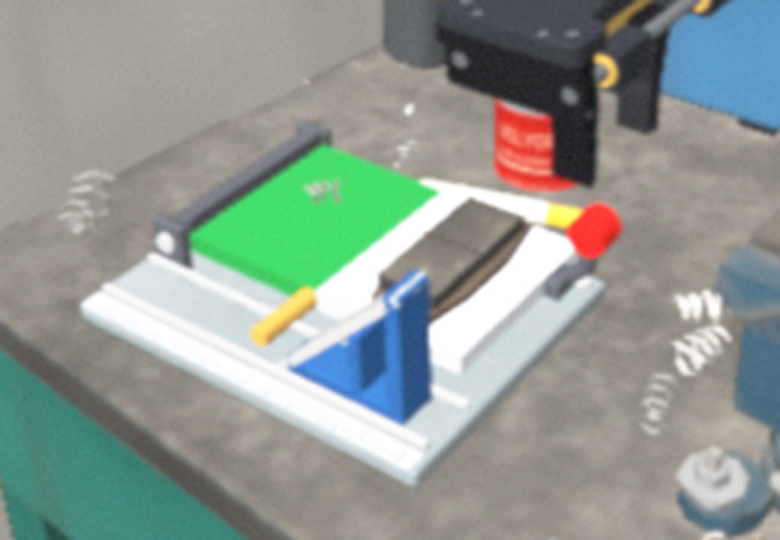

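The open fingers are above the red grip, one on each side: scene crop grip (597,230), fingers at (575,150) and (638,100). The scene view keeps the pad and the strip in sight. Next I lower and pinch.

```bash
python3 -m handwheel '[{"hand":0.2,"dx":0.3,"dy":0,"dz":-2.5,"wx":0,"wy":0,"wz":0},{"hand":0.2,"dx":0,"dy":0,"dz":-2.5,"wx":0,"wy":0,"wz":0},{"hand":0.2,"dx":0,"dy":0,"dz":-1.5,"wx":0,"wy":0,"wz":0},{"hand":0.2,"dx":0,"dy":0,"dz":0,"wx":0,"wy":0,"wz":0},{"hand":0.2,"dx":0,"dy":0,"dz":0,"wx":0,"wy":0,"wz":0}]'
python3 - <<'E'
from h import *
for n in('scene',):
  im,d=cap(n); a=im[200:380,140:400]
  save(cv2.resize(a,None,fx=3,fy=3,interpolation=cv2.INTER_CUBIC),n+'2.png')
E
```

```text
time_s: 2.4
position: [0.5688, -0.1098, 0.059]
tcp_rot: [[0.992, 0.124, 0.003], [0.124, -0.992, -0.001], [0.002, 0.001, -1.0]]
force: [0.1, -0.2, 0.6]
opening: 0.602
```

View pics/scene2.png

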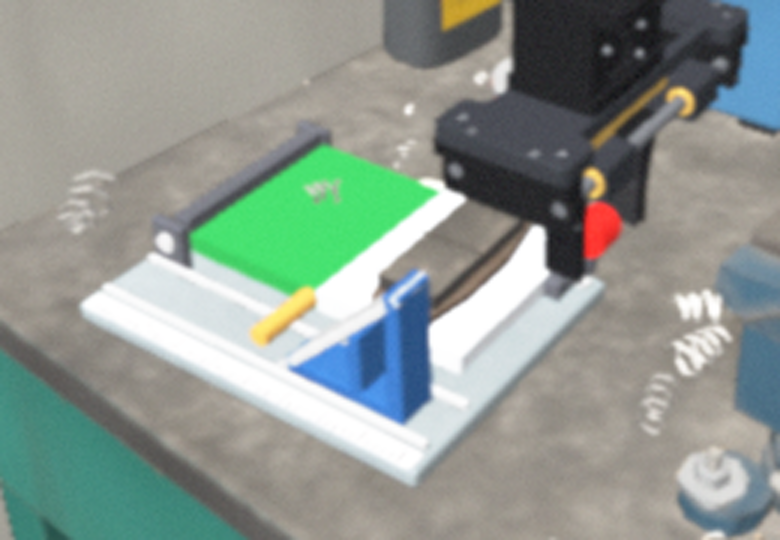

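The grip at (603,232) in the crop is between the fingers, and the hand is well clear of the pad. I make a small correction and close.

```bash
python3 -m handwheel '[{"hand":0.2,"dx":-0.2,"dy":0.1,"dz":-0.4,"wx":0,"wy":0,"wz":0},{"hand":-1,"dx":0,"dy":0,"dz":0,"wx":0,"wy":0,"wz":0},{"hand":-1,"dx":0,"dy":0,"dz":0,"wx":0,"wy":0,"wz":0},{"hand":-1,"dx":0,"dy":0,"dz":0,"wx":0,"wy":0,"wz":0},{"hand":-1,"dx":0,"dy":0,"dz":0,"wx":0,"wy":0,"wz":0},{"hand":-1,"dx":0,"dy":0,"dz":0,"wx":0,"wy":0,"wz":0}]'
python3 - <<'E'
import numpy as np
y=np.radians(7.2)
def g(t): return np.array([120-225*np.cos(t)+42*np.sin(t),30+225*np.sin(t)+42*np.cos(t)])
ts=np.arange(0,.50,.02);p=np.array([g(t) for t in ts])
for t,a in zip(ts[1:],np.diff(p,axis=0)): print(round(t,2),(a[0]*np.cos(y)/10).round(3),(a[0]*np.sin(y)/10).round(3),(a[1]/10).round(3), g(t).round(1))
E
```

```text
time_s: 3.05
position: [0.5652, -0.1052, 0.0536]
tcp_rot: [[0.993, 0.121, -0.001], [0.121, -0.993, 0.006], [-0.0, -0.006, -1.0]]
force: [3.6, 18.6, 3.8]
opening: 0.231
0.02 0.088 0.011 0.449 [-104.1   76.5]
0.04 0.097 0.012 0.447 [-103.1   81. ]
0.06 0.106 0.013 0.445 [-102.1   85.4]
0.08 0.114 0.014 0.443 [-100.9   89.8]
0.1 0.123 0.016 0.441 [-99.7  94.3]
0.12 0.132 0.017 0.438 [-98.4  98.6]
0.14 0.141 0.018 0.435 [-96.9 103. ]
0.16 0.149 0.019 0.432 [-95.4 107.3]
0.18 0.158 0.02 0.429 [-93.8 111.6]
0.2 0.166 0.021 0.426 [-92.2 115.9]
0.22 0.175 0.022 0.423 [-90.4 120.1]
0.24 0.183 0.023 0.419 [-88.6 124.3]
0.26 0.191 0.024 0.415 [-86.6 128.4]
0.28 0.199 0.025 0.411 [-84.6 132.5]
0.3 0.208 0.026 0.407 [-82.5 136.6]
0.32 0.216 0.027 0.403 [-80.4 140.6]
0.34 0.224 0.028 0.398 [-78.1 144.6]
0.36 0.231 0.029 0.394 [-75.8 148.6]
0.38 0.239 0.03 0.389 [-73.4 152.5]
0.4 0.247 0.031 0.384 [-70.9 156.3]
0.42 0.254 0.032 0.379 [-68.3 160.1]
0.44 0.262 0.033 0.374 [-65.7 163.8]
0.46 0.269 0.034 0.369 [-63.  167.5]
0.48 0.276 0.035 0.363 [-60.2 171.2]
```

```bash
python3 -m handwheel '[{"hand":-1,"dx":0,"dy":0.3,"dz":0,"wx":0,"wy":0,"wz":0},{"hand":-1,"dx":0.09,"dy":0.01,"dz":0.45,"wx":0,"wy":0,"wz":0},{"hand":-1,"dx":0.1,"dy":0.01,"dz":0.45,"wx":0,"wy":0,"wz":0},{"hand":-1,"dx":0.1,"dy":0.01,"dz":0.45,"wx":0,"wy":0,"wz":0},{"hand":-1,"dx":0.11,"dy":0.01,"dz":0.44,"wx":0,"wy":0,"wz":0},{"hand":-1,"dx":0.12,"dy":0.02,"dz":0.44,"wx":0,"wy":0,"wz":0},{"hand":-1,"dx":0,"dy":0,"dz":0,"wx":0,"wy":0,"wz":0}]'
cat > ang.py <<'E'
from h import *
import sys
tag=sys.argv[1]
im,d=cap('scene'); W=cloud('scene',d); hsv=cv2.cvtColor(im,cv2.COLOR_RGB2HSV)
psi=np.radians(7.2); O=np.array([.7267-.0615*np.cos(psi),-.0558-.0615*np.sin(psi),0])
R=np.array([[np.cos(psi),np.sin(psi),0],[-np.sin(psi),np.cos(psi),0],[0,0,1]])
k=cv2.inRange(hsv,(50,150,60),(75,255,255)); k[:200]=0;k[400:]=0
L=(W-O)@R.T*1000
p=L[cv2.erode(k,np.ones((3,3)))>0];p=p[~np.isnan(p[:,0])]
f=np.polyfit(p[:,0],p[:,2],1);a=-np.arctan(f[0])
s=bot.read_state();t=s['position'];t=(t-O)@R.T*1000
g=t+np.array([0,0,18.7])
b=np.arctan2(g[2]-30,120-g[0])-np.arctan2(42,225)
# pad: points in plate frame z 12..26 
th=b
X=L-np.array([120,0,30]); px=np.cos(th)*X[...,0]-np.sin(th)*X[...,2]; pz=np.sin(th)*X[...,0]+np.cos(th)*X[...,2]
m=(pz>17)&(pz<28)&(abs(X[...,1])<50)&(px<-20)&(px>-195)&(hsv[...,2]<130)&(hsv[...,1]<140)
m&=~(k>0); m=cv2.morphologyEx(m.astype(np.uint8),cv2.MORPH_OPEN,np.ones((3,3)))>0
q=px[m]
print('t',s['time_s'],'green ang',a.round(3),'tcp ang',b.round(3),'force',s['force'].round(1),'open',round(s['opening'],3),'g',g.round(1))
if len(q):print('pad top n',len(q),'px pct',np.percentile(q,[2,50,98]).round(1),'z',np.median(pz[m]).round(1))
im2=im.copy(); im2[m]=(255,0,255)
a=np.hstack([im[200:380,140:400]])
save(cv2.resize(a,None,fx=3,fy=3,interpolation=cv2.INTER_CUBIC),tag+'.png')
save(cv2.resize(im2[200:380,140:400],None,fx=3,fy=3),tag+'m.png')
E
python3 ang.py l1
```

```text
time_s: 3.75
position: [0.5701, -0.1041, 0.0762]
tcp_rot: [[0.992, 0.125, -0.001], [0.125, -0.992, 0.001], [-0.001, -0.001, -1.0]]
force: [0.0, 1.5, -9.4]
opening: 0.224
t 3.8 green ang 0.101 tcp ang 0.102 force [ -0.6   1.  -10.6] open 0.225 g [-99.9 -28.4  94.9]
pad top n 74 px pct [-171.1 -143.7 -136.4] z 20.1
```

View pics/l1m.png

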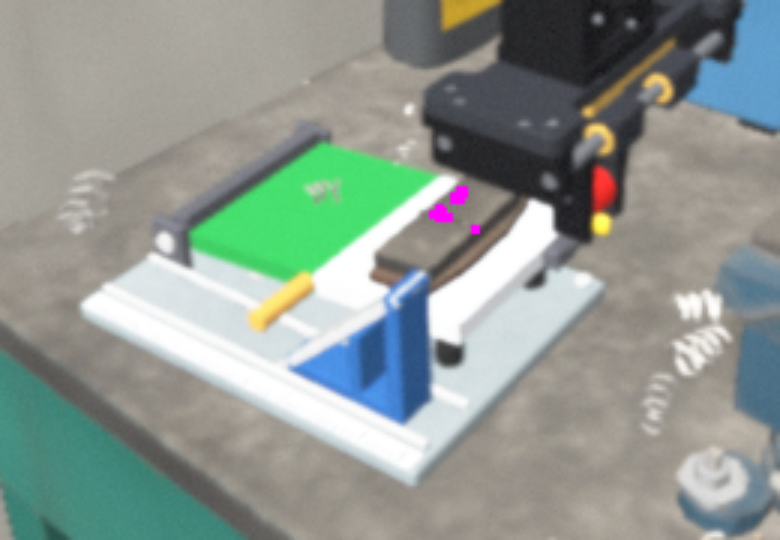

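The plate is rising and both angle estimates agree (0.10). The pad at (450,235) in the crop has not moved. I loosen the pad mask and continue.

```bash
sed -i 's/(pz>17)&(pz<28)/(pz>12)\&(pz<32)/' ang.py; python3 -m handwheel '[{"hand":-1,"dx":0.13,"dy":0.02,"dz":0.44,"wx":0,"wy":0,"wz":0},{"hand":-1,"dx":0.14,"dy":0.02,"dz":0.44,"wx":0,"wy":0,"wz":0},{"hand":-1,"dx":0.15,"dy":0.02,"dz":0.43,"wx":0,"wy":0,"wz":0},{"hand":-1,"dx":0.16,"dy":0.02,"dz":0.43,"wx":0,"wy":0,"wz":0},{"hand":-1,"dx":0.17,"dy":0.02,"dz":0.43,"wx":0,"wy":0,"wz":0},{"hand":-1,"dx":0.17,"dy":0.02,"dz":0.42,"wx":0,"wy":0,"wz":0},{"hand":-1,"dx":0.18,"dy":0.02,"dz":0.42,"wx":0,"wy":0,"wz":0},{"hand":-1,"dx":0,"dy":0,"dz":0,"wx":0,"wy":0,"wz":0}]'
python3 ang.py l2
```

```text
time_s: 4.6
position: [0.5811, -0.1028, 0.1067]
tcp_rot: [[0.992, 0.125, -0.002], [0.125, -0.992, 0.0], [-0.002, -0.001, -1.0]]
force: [-4.8, 1.2, -7.3]
opening: 0.23
t 4.65 green ang 0.24 tcp ang 0.244 force [-4.1  1.3 -7.8] open 0.228 g [-88.9 -28.4 125.4]
pad top n 366 px pct [-172.3 -163.1 -136.7] z 18.4
```

View pics/l2m.png

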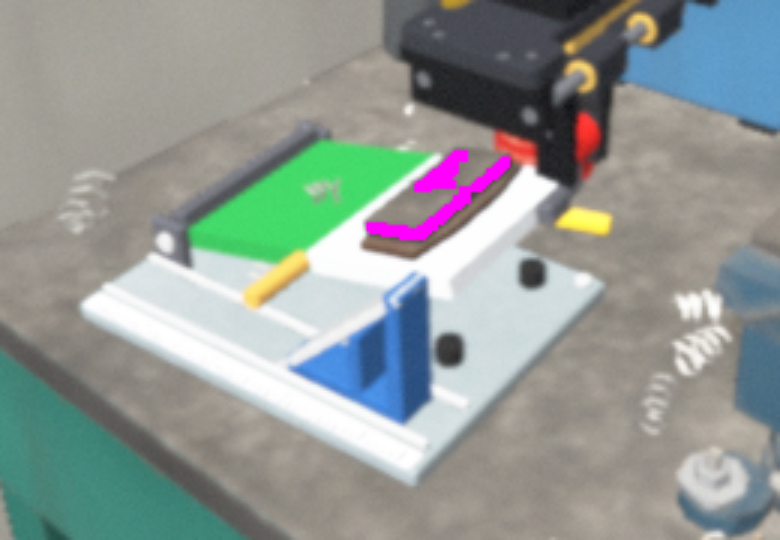

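The angle is 0.24 and the pad is unmoved at crop (440,210), lower edge at px about -137. From here I go in small steps, checking after each.

```bash
python3 -m handwheel '[{"hand":-1,"dx":0.19,"dy":0.02,"dz":0.42,"wx":0,"wy":0,"wz":0},{"hand":-1,"dx":0.15,"dy":0.02,"dz":0.3,"wx":0,"wy":0,"wz":0},{"hand":-1,"dx":0,"dy":0,"dz":0,"wx":0,"wy":0,"wz":0},{"hand":-1,"dx":0,"dy":0,"dz":0,"wx":0,"wy":0,"wz":0}]'
python3 ang.py l3
```

```text
time_s: 5.05
position: [0.5843, -0.1024, 0.1136]
tcp_rot: [[0.992, 0.125, -0.002], [0.125, -0.992, 0.001], [-0.002, -0.001, -1.0]]
force: [-5.9, 1.5, -8.3]
opening: 0.224
t 5.1 green ang 0.272 tcp ang 0.277 force [-4.9  1.2 -9. ] open 0.225 g [-85.6 -28.4 132.3]
pad top n 358 px pct [-172.2 -161.3 -136.7] z 18.4
```

```bash
python3 -m handwheel '[{"hand":-1,"dx":0.16,"dy":0.02,"dz":0.31,"wx":0,"wy":0,"wz":0},{"hand":-1,"dx":0,"dy":0,"dz":0,"wx":0,"wy":0,"wz":0},{"hand":-1,"dx":0,"dy":0,"dz":0,"wx":0,"wy":0,"wz":0}]'
python3 ang.py l4
```

```text
time_s: 5.4
position: [0.5858, -0.1022, 0.1166]
tcp_rot: [[0.992, 0.125, -0.002], [0.125, -0.992, 0.001], [-0.002, -0.001, -1.0]]
force: [-6.7, 0.1, -10.4]
opening: 0.228
t 5.45 green ang 0.286 tcp ang 0.292 force [-5.3  0.7 -8.9] open 0.228 g [-84.1 -28.4 135.3]
pad top n 379 px pct [-172.  -164.2 -137. ] z 18.3
```

```bash
python3 -m handwheel '[{"hand":-1,"dx":0.16,"dy":0.02,"dz":0.31,"wx":0,"wy":0,"wz":0},{"hand":-1,"dx":0,"dy":0,"dz":0,"wx":0,"wy":0,"wz":0},{"hand":-1,"dx":0,"dy":0,"dz":0,"wx":0,"wy":0,"wz":0},{"hand":-1,"dx":0,"dy":0,"dz":0,"wx":0,"wy":0,"wz":0}]' |head -2
python3 ang.py l5
```

```text
time_s: 5.85
position: [0.5874, -0.102, 0.1196]
t 5.9 green ang 0.3 tcp ang 0.307 force [ -5.1   1.3 -10.2] open 0.222 g [-82.5 -28.4 138.3]
pad top n 381 px pct [-172.4 -161.7 -136.5] z 18.3
```

```bash
python3 -m handwheel '[{"hand":-1,"dx":0.16,"dy":0.02,"dz":0.3,"wx":0,"wy":0,"wz":0},{"hand":-1,"dx":0,"dy":0,"dz":0,"wx":0,"wy":0,"wz":0},{"hand":-1,"dx":0,"dy":0,"dz":0,"wx":0,"wy":0,"wz":0},{"hand":-1,"dx":0,"dy":0,"dz":0,"wx":0,"wy":0,"wz":0}]' |head -2
python3 ang.py l6
```

```text
time_s: 6.3
position: [0.589, -0.1018, 0.1226]
t 6.35 green ang 0.313 tcp ang 0.321 force [ -5.7   1.  -10.1] open 0.225 g [-80.9 -28.4 141.3]
pad top n 349 px pct [-172.1 -160.  -135.4] z 18.4
```

```bash
python3 ang.py l6b; python3 -m handwheel '[{"hand":-1,"dx":0.17,"dy":0.02,"dz":0.3,"wx":0,"wy":0,"wz":0},{"hand":-1,"dx":0,"dy":0,"dz":0,"wx":0,"wy":0,"wz":0},{"hand":-1,"dx":0,"dy":0,"dz":0,"wx":0,"wy":0,"wz":0},{"hand":-1,"dx":0,"dy":0,"dz":0,"wx":0,"wy":0,"wz":0}]' |head -2
python3 ang.py l7
```

```text
t 6.4 green ang 0.314 tcp ang 0.321 force [ -5.7   0.7 -10.1] open 0.228 g [-80.9 -28.4 141.3]
pad top n 381 px pct [-172.4 -163.4 -135.3] z 18.2
time_s: 6.8
position: [0.5906, -0.1016, 0.1256]
t 6.85 green ang 0.328 tcp ang 0.336 force [ -5.5   0.2 -10.4] open 0.227 g [-79.3 -28.4 144.3]
pad top n 368 px pct [-171.9 -163.7 -134.7] z 18.1
```

```bash
python3 -m handwheel '[{"hand":-1,"dx":0.17,"dy":0.02,"dz":0.3,"wx":0,"wy":0,"wz":0},{"hand":-1,"dx":0,"dy":0,"dz":0,"wx":0,"wy":0,"wz":0},{"hand":-1,"dx":0,"dy":0,"dz":0,"wx":0,"wy":0,"wz":0},{"hand":-1,"dx":0,"dy":0,"dz":0,"wx":0,"wy":0,"wz":0}]' |head -2
python3 ang.py l8
```

```text
time_s: 7.25
position: [0.5923, -0.1014, 0.1286]
t 7.3 green ang 0.343 tcp ang 0.351 force [-6.6  1.8 -9. ] open 0.225 g [-77.5 -28.4 147.2]
pad top n 386 px pct [-168.  -158.6 -131.4] z 18.2
```

The pad may be starting to creep, so I hold and look again.

```bash
python3 -m handwheel '[{"hand":-1,"dx":0,"dy":0,"dz":0,"wx":0,"wy":0,"wz":0},{"hand":-1,"dx":0,"dy":0,"dz":0,"wx":0,"wy":0,"wz":0}]' |head -2
python3 ang.py l9
```

```text
time_s: 7.5
position: [0.5923, -0.1014, 0.1286]
t 7.55 green ang 0.342 tcp ang 0.351 force [ -5.3   0.8 -10.6] open 0.223 g [-77.5 -28.4 147.3]
pad top n 381 px pct [-163.3 -155.9 -127. ] z 18.3
```

View pics/l9m.png

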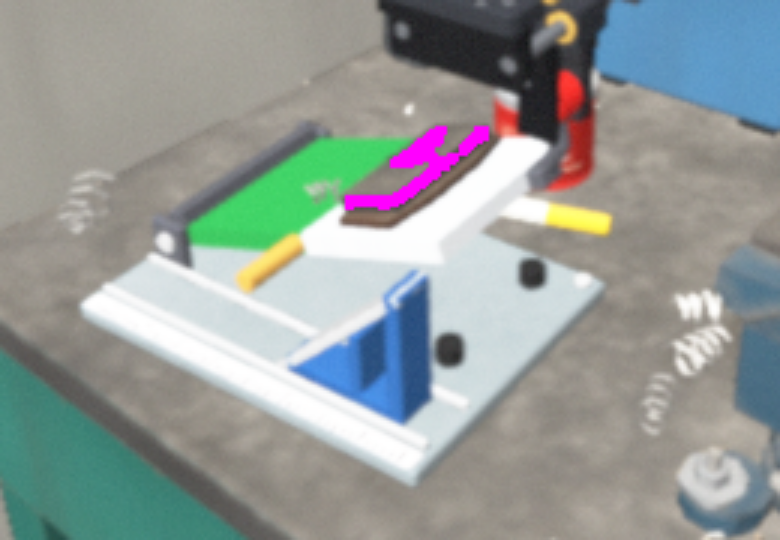

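The pad is slipping slowly. It has moved about 10 mm and now lies at crop (410,180). I hold and watch.

```bash
for i in 1 2; do python3 -m handwheel '[{"hand":-1,"dx":0,"dy":0,"dz":0,"wx":0,"wy":0,"wz":0},{"hand":-1,"dx":0,"dy":0,"dz":0,"wx":0,"wy":0,"wz":0},{"hand":-1,"dx":0,"dy":0,"dz":0,"wx":0,"wy":0,"wz":0}]' |head -1
python3 ang.py m$i; done
```

```text
time_s: 7.85
t 7.9 green ang 0.34 tcp ang 0.351 force [ -6.    0.6 -10.6] open 0.225 g [-77.5 -28.4 147.3]
pad top n 369 px pct [-155.1 -150.9 -118.7] z 18.2
time_s: 8.2
t 8.25 green ang 0.339 tcp ang 0.351 force [ -5.9   1.3 -11.4] open 0.224 g [-77.5 -28.4 147.3]
pad top n 356 px pct [-144.5 -141.1 -107.5] z 18.3
```

```bash
for i in 3 4; do python3 -m handwheel '[{"hand":-1,"dx":0,"dy":0,"dz":0,"wx":0,"wy":0,"wz":0},{"hand":-1,"dx":0,"dy":0,"dz":0,"wx":0,"wy":0,"wz":0}]' |head -1
python3 ang.py m$i; done
```

```text
time_s: 8.45
t 8.5 green ang 0.339 tcp ang 0.351 force [ -5.4   1.5 -10. ] open 0.228 g [-77.5 -28.4 147.3]
pad top n 343 px pct [-140.2 -137.  -104.2] z 18.0
time_s: 8.7
t 8.75 green ang 0.337 tcp ang 0.351 force [-5.1  0.8 -9.2] open 0.227 g [-77.5 -28.4 147.3]
pad top n 333 px pct [-140.2 -137.1 -104.4] z 18.2
```

View pics/m4m.png

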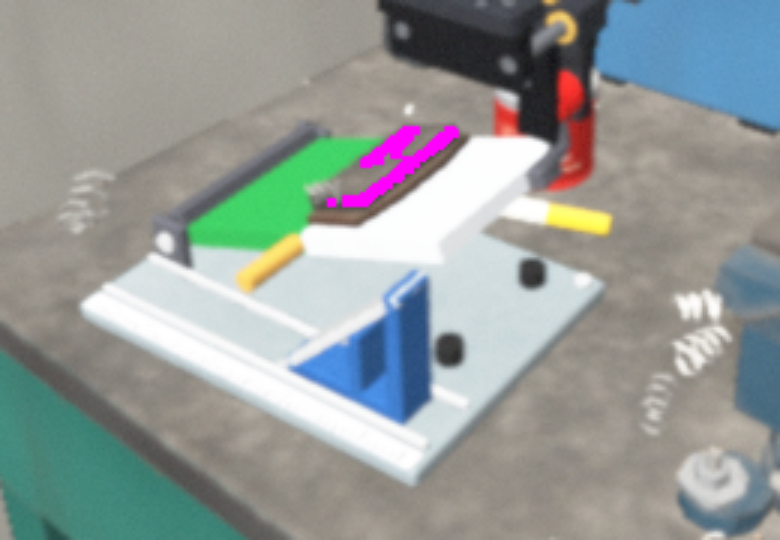

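```bash
cat > chk.py <<'E'
import sys; sys.argv=['x','chk']
exec(open('ang.py').read())
th=.345
px=np.cos(th)*X[...,0]-np.sin(th)*X[...,2]; pz=np.sin(th)*X[...,0]+np.cos(th)*X[...,2]
Y=X[...,1]
for y0 in range(-55,60,8):
    mm=(abs(Y-y0)<4)&(k>0)&(abs(pz-6)<6)
    if mm.sum()>5: print(y0,'green px',np.percentile(px[mm],[3,97]).round(1),'z',np.median(pz[mm]).round(1))
nb=(abs(Y)<58)&(px>-195)&(px<-20)&(pz>2)&(pz<32)&~(k>0)&(hsv[...,2]<150)&(px>-160)
print('dark n',nb.sum(),np.percentile(px[nb],[1,50,99]).round(1),np.percentile(Y[nb],[1,99]).round(1))
E
python3 chk.py
```

```text
t 8.8 green ang 0.336 tcp ang 0.351 force [ -5.8   1.5 -10.4] open 0.228 g [-77.5 -28.4 147.3]
pad top n 333 px pct [-140.6 -137.1 -104.5] z 18.3
-55 green px [-57.8 -18.1] z 4.8
-47 green px [-59.5 -14.8] z 5.2
-39 green px [-60.9 -13.5] z 5.3
-31 green px [-60.4 -13.4] z 5.2
-23 green px [-62.1 -13.4] z 5.1
-15 green px [-60.8 -14.3] z 5.1
-7 green px [-60.  -11.7] z 5.1
1 green px [-50.  -13.1] z 5.1
9 green px [-54.7 -16. ] z 5.2
17 green px [-64.4 -12.3] z 5.0
25 green px [-76.1 -14.9] z 5.1
33 green px [-83.8 -15.6] z 5.0
41 green px [-87.9 -14.6] z 5.0
49 green px [-92.  -14.5] z 5.0
57 green px [-90.4 -15.5] z 4.2
dark n 886 [-145.1 -133.8 -102.1] [-44.3  51.9]
```

View pics/chk.png

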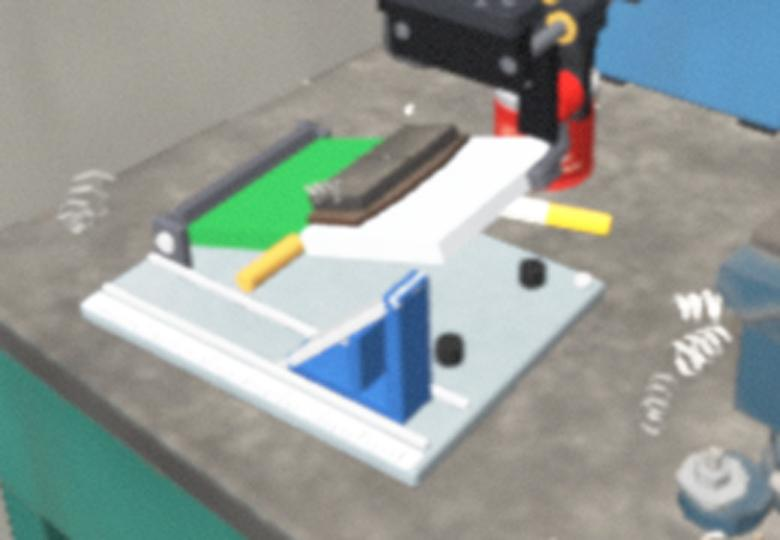

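The pad has stopped: top face from px -140 to -104, so its centre is about 122–124 mm from the hinge, lying on the green edge at crop (330,205). I release the grip and lift off.

```bash
python3 -m handwheel '[{"hand":-0.1,"dx":0,"dy":0,"dz":0,"wx":0,"wy":0,"wz":0},{"hand":-0.1,"dx":0,"dy":0,"dz":0,"wx":0,"wy":0,"wz":0},{"hand":-0.1,"dx":0,"dy":0,"dz":0,"wx":0,"wy":0,"wz":0},{"hand":-0.1,"dx":0,"dy":0,"dz":0,"wx":0,"wy":0,"wz":0}]'
python3 chk.py | head -2
python3 -m handwheel '[{"hand":-0.1,"dx":0,"dy":0,"dz":1,"wx":0,"wy":0,"wz":0},{"hand":-0.1,"dx":0,"dy":0,"dz":2,"wx":0,"wy":0,"wz":0},{"hand":-0.1,"dx":0,"dy":0,"dz":3,"wx":0,"wy":0,"wz":0},{"hand":-0.1,"dx":0,"dy":0,"dz":3,"wx":0,"wy":0,"wz":0},{"hand":-1,"dx":0,"dy":0,"dz":0,"wx":0,"wy":0,"wz":0}]'
python3 chk.py | head -2
```

```text
time_s: 9.2
position: [0.5957, -0.1026, 0.1302]
tcp_rot: [[0.992, 0.124, 0.006], [0.124, -0.992, -0.002], [0.005, 0.003, -1.0]]
force: [-0.7, 0.1, -0.8]
opening: 0.431
t 9.25 green ang 0.337 tcp ang 0.362 force [-0.2  1.2  0.5] open 0.438 g [-74.9 -29.7 148.5]
pad top n 263 px pct [-140.2 -134.6 -104.3] z 17.5
time_s: 9.75
position: [0.5968, -0.1029, 0.2239]
tcp_rot: [[0.992, 0.125, 0.011], [0.125, -0.992, -0.004], [0.01, 0.005, -1.0]]
force: [0.8, 0.8, -0.4]
opening: 0.417
t 9.8 green ang 0.337 tcp ang 0.639 force [ 0.4 -1.  -0.7] open 0.38 g [-74.7 -29.8 240.2]
-55 green px [-57.7 -14.6] z 4.7
```

View pics/chk.png

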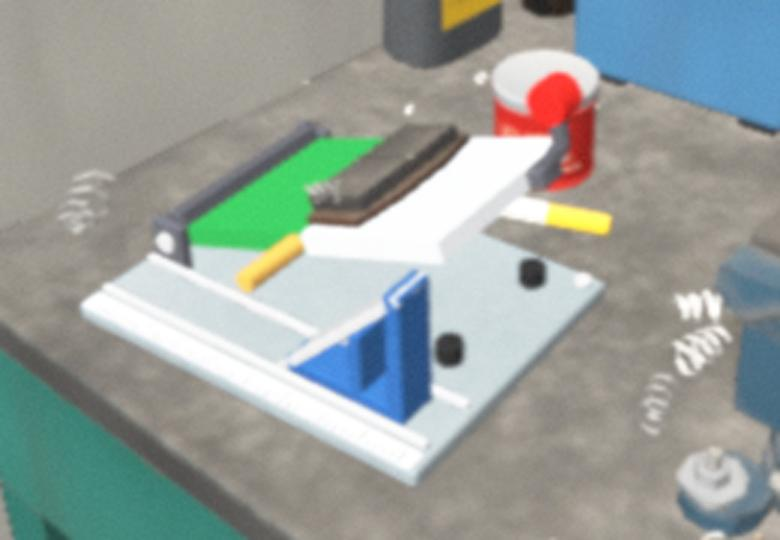

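The plate holds at about 0.34 and the grip is free at crop (555,100). The pad hasn't moved. Now I go behind the chock with the fingers shut and the hand rolled a little to the left, which keeps it clear of the grip.

```bash
python3 -m handwheel '[{"hand":-1,"dx":-1.3,"dy":2.7,"dz":0,"wx":-0.065,"wy":-0.008,"wz":0},{"hand":-1,"dx":-1.3,"dy":2.7,"dz":0,"wx":-0.065,"wy":-0.008,"wz":0},{"hand":-1,"dx":-1.3,"dy":2.7,"dz":0,"wx":-0.065,"wy":-0.008,"wz":0},{"hand":-1,"dx":-1.2,"dy":2.7,"dz":0,"wx":-0.065,"wy":-0.008,"wz":0},{"hand":-1,"dx":0,"dy":0,"dz":-3,"wx":0,"wy":0,"wz":0},{"hand":-1,"dx":0,"dy":0,"dz":-3,"wx":0,"wy":0,"wz":0},{"hand":-1,"dx":0,"dy":0,"dz":-2,"wx":0,"wy":0,"wz":0},{"hand":-1,"dx":0,"dy":0,"dz":0,"wx":0,"wy":0,"wz":0}]'
python3 chk.py | head -2
```

```text
time_s: 10.6
position: [0.5392, 0.0066, 0.1349]
tcp_rot: [[0.992, 0.123, 0.023], [0.125, -0.958, -0.256], [-0.009, 0.257, -0.966]]
force: [-0.6, 0.5, 0.2]
opening: 0.004
t 10.65 green ang 0.29 tcp ang 0.305 force [-0.  -0.2 -0.8] open 0.007 g [-115.2   85.   155.3]
33 green px [-22.1 -12.2] z 5.3Traceback (most recent call last):
  File "chk.py", line 10, in <module>
    print('dark n',nb.sum(),np.percentile(px[nb],[1,50,99]).round(1),np.percentile(Y[nb],[1,99]).round(1))
                            ~~~~~~~~~~~~~^^^^^^^^^^^^^^^^^^
    return _quantile_unchecked(
        a, q, axis, out, overwrite_input, method, keepdims, weights)
    return _ureduce(a,
                    func=_quantile_ureduce_func,
    ...<5 lines>...
                    overwrite_input=overwrite_input,
                    method=method)
    r = func(a, **kwargs)
    result = _quantile(arr,
                       quantiles=q,
    ...<2 lines>...
                       out=out,
                       weights=wgt)
    slices_having_nans = np.isnan(arr[-1, ...])
                                  ~~~^^^^^^^^^
IndexError: index -1 is out of bounds for axis 0 with size 0
```

View pics/chk.png

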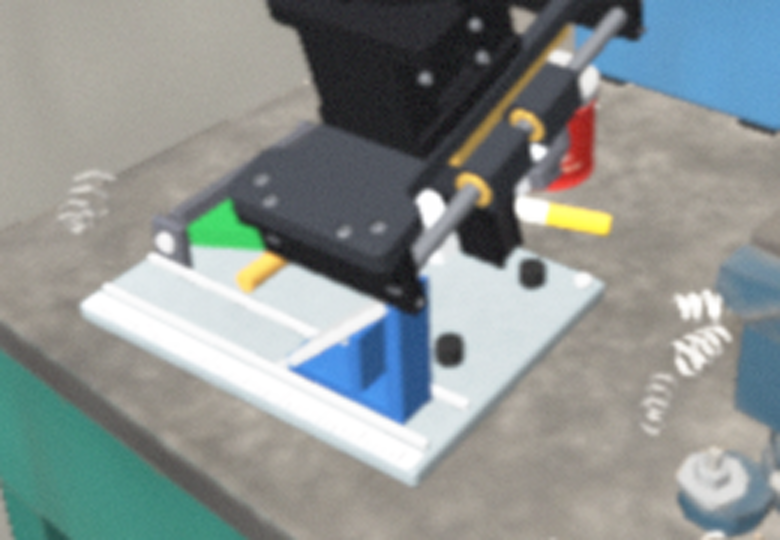

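The shut fingers are behind the chock, with the hand over it at crop (340,200). I descend to push height.

```bash
python3 -m handwheel '[{"hand":-1,"dx":0,"dy":0,"dz":-2.5,"wx":0,"wy":0,"wz":0},{"hand":-1,"dx":0,"dy":0,"dz":-2.5,"wx":0,"wy":0,"wz":0},{"hand":-1,"dx":0,"dy":0,"dz":-2.2,"wx":0,"wy":0,"wz":0},{"hand":-1,"dx":0,"dy":0,"dz":0,"wx":0,"wy":0,"wz":0},{"hand":-1,"dx":0,"dy":0,"dz":0,"wx":0,"wy":0,"wz":0}]'
python3 - <<'E'
from h import *
for n in('scene','top'):
  im,d=cap(n); a=im[200:380,140:400] if n=='scene' else im[140:310,190:390]
  save(cv2.resize(a,None,fx=3,fy=3,interpolation=cv2.INTER_CUBIC),n+'3.png')
E
```

```text
time_s: 11.15
position: [0.5431, 0.006, 0.0672]
tcp_rot: [[0.992, 0.12, 0.033], [0.124, -0.958, -0.257], [0.0, 0.259, -0.966]]
force: [0.6, 0.7, 0.1]
opening: 0.005
```

View pics/scene3.png

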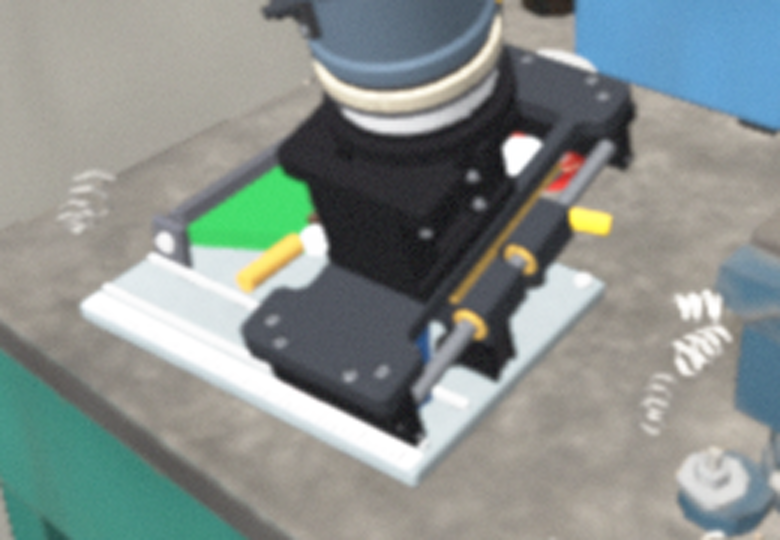

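View pics/top3.png

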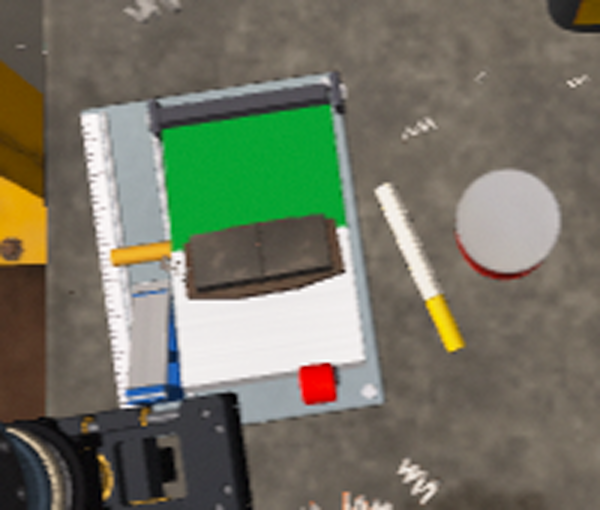

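Seen from above, the fingers are just behind the chock back at crop (150,395). The hand is well clear of the grip (318,383), and the pad lies across the strip edge at (265,255). I start pushing along the rig's +x.

```bash
python3 -m handwheel '[{"hand":-1,"dx":0.8,"dy":0.1,"dz":-0.3,"wx":0,"wy":0,"wz":0},{"hand":-1,"dx":0.7,"dy":0.09,"dz":-0.2,"wx":0,"wy":0,"wz":0},{"hand":-1,"dx":0.5,"dy":0.06,"dz":0,"wx":0,"wy":0,"wz":0},{"hand":-1,"dx":0.4,"dy":0.05,"dz":0,"wx":0,"wy":0,"wz":0},{"hand":-1,"dx":0.5,"dy":0.06,"dz":0,"wx":0,"wy":0,"wz":0},{"hand":-1,"dx":0.6,"dy":0.08,"dz":0,"wx":0,"wy":0,"wz":0},{"hand":-1,"dx":0.6,"dy":0.08,"dz":0,"wx":0,"wy":0,"wz":0},{"hand":-1,"dx":0.6,"dy":0.08,"dz":0,"wx":0,"wy":0,"wz":0},{"hand":-1,"dx":0.6,"dy":0.08,"dz":0,"wx":0,"wy":0,"wz":0},{"hand":-1,"dx":0,"dy":0,"dz":0,"wx":0,"wy":0,"wz":0}]'
cat > ck.py <<'E'
from h import *
import sys
for n in('scene','top'):
  im,d=cap(n); a=im[200:380,140:400] if n=='scene' else im[140:310,190:390]
  save(cv2.resize(a,None,fx=3,fy=3,interpolation=cv2.INTER_CUBIC),n+sys.argv[1]+'.png')
s=bot.read_state();p=s['position'];O=np.array([.6657,-.0635]);q=np.radians(7.2)
print(s['time_s'],'rigx',((p[:2]-O)@[np.cos(q),np.sin(q)]*1000).round(1),'rigy',((p[:2]-O)@[-np.sin(q),np.cos(q)]*1000).round(1),p[2].round(4),s['force'].round(1))
E
python3 ck.py 4
```

```text
time_s: 12.25
position: [0.5969, 0.0131, 0.0614]
tcp_rot: [[0.992, 0.12, 0.034], [0.125, -0.958, -0.257], [0.001, 0.259, -0.966]]
force: [-0.1, 0.0, 0.4]
opening: 0.005
12.35 rigx -59.4 rigy 84.8 0.0614 [-1.2  0.2 -0.1]
```

View pics/top4.png

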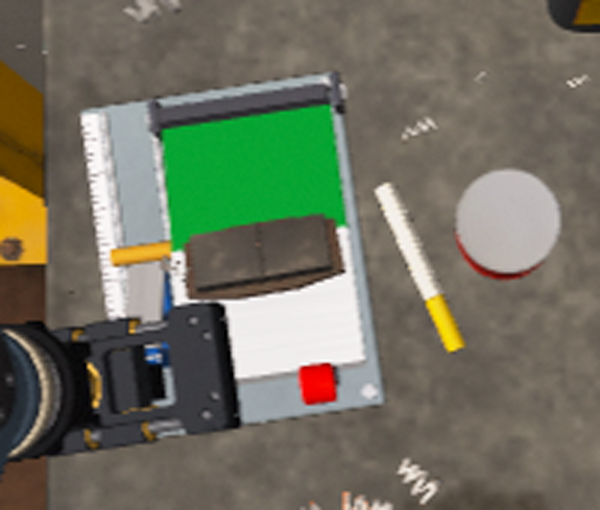

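View pics/scene4.png

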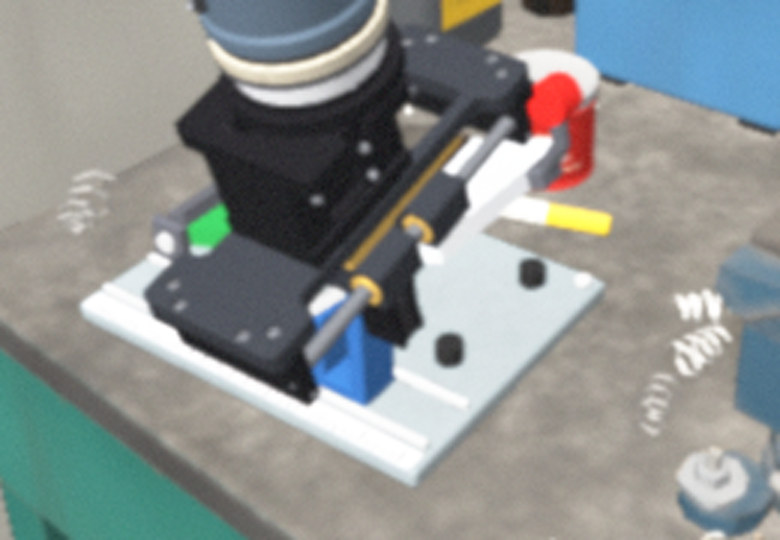

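The chock is moving: its back foot has gone from (405,420) to (367,400) in the crop, with the fingers behind it, and everything is clear. About 33 mm should remain.

```bash
python3 -m handwheel '[{"hand":-1,"dx":0.5,"dy":0.06,"dz":0,"wx":0,"wy":0,"wz":0},{"hand":-1,"dx":0.5,"dy":0.06,"dz":0,"wx":0,"wy":0,"wz":0},{"hand":-1,"dx":0.5,"dy":0.06,"dz":0,"wx":0,"wy":0,"wz":0},{"hand":-1,"dx":0.5,"dy":0.06,"dz":0,"wx":0,"wy":0,"wz":0},{"hand":-1,"dx":0.3,"dy":0.04,"dz":0,"wx":0,"wy":0,"wz":0},{"hand":-1,"dx":0,"dy":0,"dz":0,"wx":0,"wy":0,"wz":0},{"hand":-1,"dx":0,"dy":0,"dz":0,"wx":0,"wy":0,"wz":0}]'
python3 ck.py 5
```

```text
time_s: 13.05
position: [0.6191, 0.0158, 0.0615]
tcp_rot: [[0.992, 0.12, 0.033], [0.125, -0.958, -0.257], [0.001, 0.259, -0.966]]
force: [0.0, -0.4, 0.5]
opening: 0.005
13.15 rigx -36.5 rigy 84.5 0.0615 [ 0.7 -1.3 -0.1]
```

View pics/top5.png

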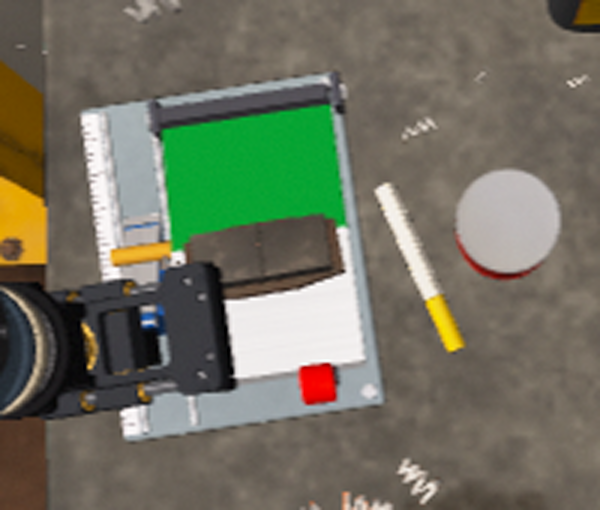

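View pics/scene5.png

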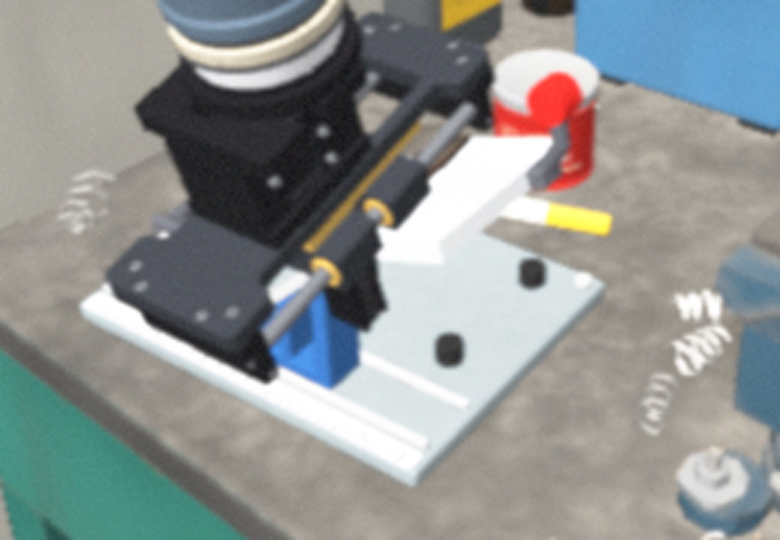

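```bash
python3 -m handwheel '[{"hand":-1,"dx":0.2,"dy":0.02,"dz":0,"wx":0,"wy":0,"wz":0},{"hand":-1,"dx":0.2,"dy":0.03,"dz":0,"wx":0,"wy":0,"wz":0},{"hand":-1,"dx":0.2,"dy":0.02,"dz":0,"wx":0,"wy":0,"wz":0},{"hand":-1,"dx":0,"dy":0,"dz":0,"wx":0,"wy":0,"wz":0},{"hand":-1,"dx":0,"dy":0,"dz":0,"wx":0,"wy":0,"wz":0}]'
cat > gap.py <<'E'
from h import *
q=np.radians(7.2);O=np.array([.6657,-.0635,0]);R=np.array([[np.cos(q),np.sin(q),0],[-np.sin(q),np.cos(q),0],[0,0,1]])
im,d=cap('top');L=(cloud('top',d)-O)@R.T*1000;hsv=cv2.cvtColor(im,cv2.COLOR_RGB2HSV)
# face points: y 73..94, grey (low sat), z between 15 and 60
m=(abs(L[...,1]-83.5)<9)&(L[...,2]>20)&(L[...,2]<90)&(L[...,0]>20)&(L[...,0]<100)&(hsv[...,1]<60)
p=L[m];print('face n',len(p));
s=p[:,0]+p[:,2];print('x+z',np.percentile(s,[10,50,90]).round(1),'toe x',np.median(s).round(1)-13,'travel',np.median(s).round(1)-18)
m=(L[...,1]>62)&(L[...,1]<98)&(hsv[...,1]>140)&(hsv[...,0]>14)&(hsv[...,0]<26)&(L[...,2]>50)&(L[...,0]>5)&(L[...,0]<45)&(L[...,2]<80)
p=L[m];print('pin n',len(p),'x',np.median(p[:,0]).round(1),'top z',np.percentile(p[:,2],[50,90]).round(1))
st=bot.read_state();f=[]
print(st['time_s'],'rigx',((st['position']-O)@R[0]*1000).round(1),'Fx',(st['force']@R[0]).round(2))
E
python3 gap.py
```

```text
time_s: 13.65
position: [0.6246, 0.0165, 0.0614]
tcp_rot: [[0.992, 0.12, 0.032], [0.125, -0.958, -0.257], [-0.0, 0.259, -0.966]]
force: [-0.4, -0.1, 0.4]
opening: 0.006
face n 74
x+z [74.6 76.9 79.1] toe x 63.900000000000006 travel 58.900000000000006
pin n 97 x 24.7 top z [67.6 70.6]
13.7 rigx -30.7 Fx -0.77
```

```bash
python3 -m handwheel '[{"hand":-1,"dx":0.1,"dy":0.01,"dz":0,"wx":0,"wy":0,"wz":0},{"hand":-1,"dx":0.1,"dy":0.01,"dz":0,"wx":0,"wy":0,"wz":0},{"hand":-1,"dx":0.1,"dy":0.02,"dz":0,"wx":0,"wy":0,"wz":0},{"hand":-1,"dx":0,"dy":0,"dz":0,"wx":0,"wy":0,"wz":0},{"hand":-1,"dx":0,"dy":0,"dz":0,"wx":0,"wy":0,"wz":0}]'
python3 gap.py
python3 -m handwheel '[{"hand":-1,"dx":0.1,"dy":0.01,"dz":0,"wx":0,"wy":0,"wz":0},{"hand":-1,"dx":0,"dy":0,"dz":0,"wx":0,"wy":0,"wz":0},{"hand":-1,"dx":0,"dy":0,"dz":0,"wx":0,"wy":0,"wz":0}]'
```

```text
time_s: 14.2
position: [0.6275, 0.0169, 0.0614]
tcp_rot: [[0.992, 0.12, 0.032], [0.124, -0.958, -0.257], [-0.0, 0.259, -0.966]]
force: [-1.2, -0.0, 0.7]
opening: 0.007
face n 78
x+z [77.5 79.5 81.8] toe x 66.5 travel 61.5
pin n 96 x 25.1 top z [67.5 69.7]
14.25 rigx -27.8 Fx -1.44
time_s: 14.55
position: [0.628, 0.017, 0.0613]
tcp_rot: [[0.992, 0.12, 0.031], [0.124, -0.958, -0.257], [-0.001, 0.259, -0.966]]
force: [-3.0, 0.4, 1.1]
opening: 0.003
```

```bash
python3 gap.py
python3 -m handwheel '[{"hand":-1,"dx":0.05,"dy":0.01,"dz":0,"wx":0,"wy":0,"wz":0},{"hand":-1,"dx":0,"dy":0,"dz":0,"wx":0,"wy":0,"wz":0},{"hand":-1,"dx":0,"dy":0,"dz":0,"wx":0,"wy":0,"wz":0}]'; python3 gap.py
```

```text
face n 82
x+z [77.6 80.1 82. ] toe x 67.1 travel 62.099999999999994
pin n 93 x 25.0 top z [67.3 69.9]
14.6 rigx -27.3 Fx -3.25
time_s: 14.9
position: [0.628, 0.017, 0.0613]
tcp_rot: [[0.992, 0.12, 0.03], [0.124, -0.958, -0.257], [-0.003, 0.259, -0.966]]
force: [-5.3, -0.7, 3.4]
opening: 0.006
face n 80
x+z [77.6 79.5 81.8] toe x 66.5 travel 61.5
pin n 93 x 25.1 top z [67.7 70.3]
14.95 rigx -27.3 Fx -4.26
```

Contact is clear: the force along the push rose from 1.4 to about 4–5 N and the chock stopped moving at 62 mm, where about 63 mm was expected. I back off and check.

```bash
python3 -m handwheel '[{"hand":-1,"dx":-0.3,"dy":-0.04,"dz":0,"wx":0,"wy":0,"wz":0},{"hand":-1,"dx":-1,"dy":-0.13,"dz":0,"wx":0,"wy":0,"wz":0},{"hand":-1,"dx":-2,"dy":-0.25,"dz":0,"wx":0,"wy":0,"wz":0},{"hand":-1,"dx":-3,"dy":-0.4,"dz":0,"wx":0,"wy":0,"wz":0},{"hand":-1,"dx":-2.5,"dy":-0.3,"dz":0,"wx":0,"wy":0,"wz":0},{"hand":-1,"dx":0,"dy":0,"dz":4,"wx":0,"wy":0,"wz":0},{"hand":-1,"dx":0,"dy":0,"dz":4,"wx":0,"wy":0,"wz":0},{"hand":-1,"dx":-2,"dy":0,"dz":4,"wx":0,"wy":0,"wz":0},{"hand":-1,"dx":-2,"dy":0,"dz":4,"wx":0,"wy":0,"wz":0},{"hand":-1,"dx":0,"dy":0,"dz":4,"wx":0,"wy":0,"wz":0}]'
python3 gap.py; python3 ck.py 6
```

```text
time_s: 15.95
position: [0.4979, 0.0064, 0.2625]
tcp_rot: [[0.992, 0.121, 0.03], [0.125, -0.958, -0.256], [-0.002, 0.258, -0.966]]
force: [0.9, -0.4, -0.4]
opening: 0.004
face n 81
x+z [77.7 79.6 81.6] toe x 66.6 travel 61.599999999999994
pin n 95 x 24.9 top z [67.1 69.5]
16.0 rigx -151.9 Fx 1.73
16.1 rigx -152.5 rigy 89.3 0.2647 [ 0.7 -0.3 -0.6]
```

View pics/top6.png

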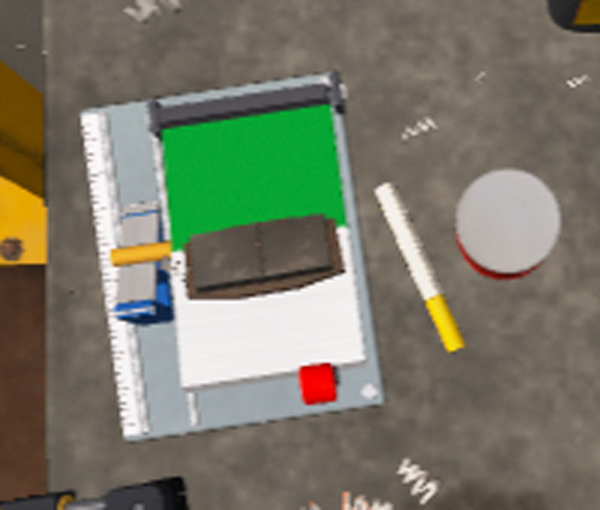

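View pics/scene6.png

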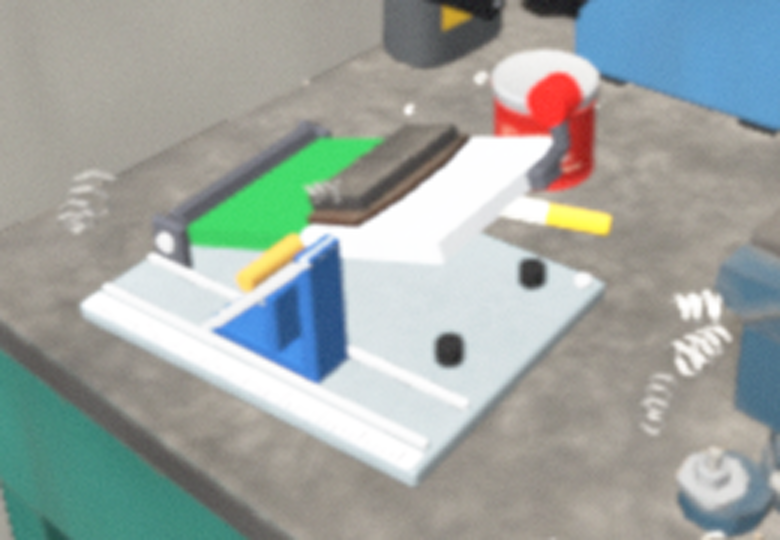

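The chock's face meets the pin at scene crop (275,262). The chock stayed at 61.6 mm and nothing else moved. One more independent check of the pad position, from the top camera.

```bash
python3 - <<'E'
from h import *
q=np.radians(7.2);O=np.array([.6657,-.0635,0]);R=np.array([[np.cos(q),np.sin(q),0],[-np.sin(q),np.cos(q),0],[0,0,1]])
th=.345
im,d=cap('top');X=(cloud('top',d)-O)@R.T*1000-[120,0,30];hsv=cv2.cvtColor(im,cv2.COLOR_RGB2HSV)
px=np.cos(th)*X[...,0]-np.sin(th)*X[...,2]; pz=np.sin(th)*X[...,0]+np.cos(th)*X[...,2];Y=X[...,1]
m=(abs(Y)<56)&(px>-195)&(px<-14)&(hsv[...,2]<150)&(hsv[...,1]<150)&(pz>2)&(pz<35)
m=cv2.morphologyEx(m.astype(np.uint8),cv2.MORPH_OPEN,np.ones((3,3)))>0
print(m.sum(),np.percentile(px[m],[.5,2,50,98,99.5]).round(1),np.percentile(Y[m],[1,99]).round(1),np.median(pz[m]).round(1))
k=(hsv[...,0]>50)&(hsv[...,0]<75)&(hsv[...,1]>150)&(abs(Y)<58)&(px<-5)&(px>-130)
print('green',np.percentile(px[k],[.5,2,98,99.5]).round(1))
w=(abs(Y)<50)&(hsv[...,1]<40)&(hsv[...,2]>200)&(px<-60)&(px>-230)&(abs(pz-6)<8);print('white',np.percentile(px[w],[1,99]).round(1))
E
```

```text
1189 [-146.3 -145.4 -126.8 -102.5  -96. ] [-51.3  46.6] 19.5
green [-100.7  -94.3  -13.5  -11.7]
white [-199.5 -143.1]
```

```bash
python3 -c "
from rig import hand_in
print(hand_in())"
```

```text
the job is handed in; nothing more can be done
None
```

The pad slipped onto the green strip and stayed there. The plate holds its angle and the chock is against the pin. I handed the job in at about 16 s; it gives no verdict, so the figures below are my own measurements.

- **Raising the plate:** I pinched the red grip and raised the plate in small steps. At about 0.345 rad the pad began to slide by itself. I held still until it stopped, then let go, and the plate stayed where it was. My two angle readings differed by up to 0.015 rad: 0.351 from the grip position and 0.336–0.343 from the camera.
- **Pad position:** Both cameras put the pad's centre about 122 mm from the hinge. That is inside the 42–130 mm window, with about 8 mm to spare on the upper side, and it was no longer moving.
- **Chock:** I pushed it with closed fingers until the force rose to about 5 N and it stopped moving. It stands at about 62 mm of travel (about 63 mm was expected) and stayed there when I backed off. The last pictures show its face on the pin, but the cameras are only good to about 2 mm, so the touch rests mainly on that rise in force.
- **Surroundings:** In the last pictures the marker and the tin are where they were. The second brake pad was outside those crops, so I did not check it at the end.

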